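Even up the roller pressure on an etching press

TASK

The etching press was left with one pressure screw too slack and the other too tight. Push the ball lever of each pressure screw round, gently and without gripping it, until the index line on its ring stands at the middle long mark of its scale, and leave both levers there. Leave the tape roll, the ink tin and the ink roller where they are.

Things in the scene. Friction and masses are not known exactly. Their poses are not given: they have to be found in the camera images.
- axis_a (a point): Head A of the press, on one side frame (side varies): fixed point on the vertical screw axis, on top of the fixed aluminium scale plate (disc 104 mm across, 211 mm above the table). Axes: x along the press bed away from the robot, z up. Above the plate turns a steel ring 70 mm across, 13 mm high (screw end 30 mm above the plate), with a black index line; the lever stands out opposite that line.
- mark_a (a point): Inner end of the middle long mark of head A, 36 mm from the axis along +x of axis_a. The scale is 11 black marks on the far half of the plate, 15 degrees apart over 150 degrees; first, middle and last are long (13 mm), the others short (6 mm). With the index line at this mark the lever points straight along -x of axis_a, toward the robot's end of the bed.
- lever_a (a joint): Ring and lever of head a, rad, growing clockwise seen from above: 0 index line at the first long mark (stop), 1.309 at the middle long mark, 2.618 at the last (stop). Below 1.309 the lever leans to the -y side of axis_a, above it to the +y side. Dry friction, about 4.5 N to push at 80 mm from the axis; no spring, stays where left. Starts 0.15 to 0.75 (slack).
- ball_a (a point): Centre of the black lever ball of head A, 27 mm across, 106 mm from the axis, 31 mm above the plate; turns with the ring. The lever rod, 10 mm thick, rises outward from 12 mm above the plate at 45 mm from the axis to 29 mm at 100 mm (23 mm at 80 mm). Beyond 60 mm from the axis all is free to 35 mm below the rod, so closed fingers can go down beside it there.
- axis_b (a point): Head B of the press, on one side frame (side varies): fixed point on the vertical screw axis, on top of the fixed aluminium scale plate (disc 104 mm across, 211 mm above the table). Axes: x along the press bed away from the robot, z up. Above the plate turns a steel ring 70 mm across, 13 mm high (screw end 30 mm above the plate), with a black index line; the lever stands out opposite that line.
- mark_b (a point): Inner end of the middle long mark of head B, 36 mm from the axis along +x of axis_b. The scale is 11 black marks on the far half of the plate, 15 degrees apart over 150 degrees; first, middle and last are long (13 mm), the others short (6 mm). With the index line at this mark the lever points straight along -x of axis_b, toward the robot's end of the bed.
- lever_b (a joint): Ring and lever of head b, rad, growing clockwise seen from above: 0 index line at the first long mark (stop), 1.309 at the middle long mark, 2.618 at the last (stop). Below 1.309 the lever leans to the -y side of axis_b, above it to the +y side. Dry friction, about 4.5 N to push at 80 mm from the axis; no spring, stays where left. Starts 1.87 to 2.47 (too tight).
- ball_b (a point): Centre of the black lever ball of head B, 27 mm across, 106 mm from the axis, 31 mm above the plate; turns with the ring. The lever rod, 10 mm thick, rises outward from 12 mm above the plate at 45 mm from the axis to 29 mm at 100 mm (23 mm at 80 mm). Beyond 60 mm from the axis all is free to 35 mm below the rod, so closed fingers can go down beside it there.
- press: Grey table-top etching press, fixed. Steel bed 420 x 214 mm along its x, top 98 mm above the table; rollers across it, top at 166 mm; side frames 100 x 36 mm at y = +-140 mm, tops at 185 mm, each with a pressure-screw head (cap 96 x 62 x 20 mm, scale plate, ring, lever). Star wheel outside the -y frame, up to 160 mm high. Origin: table level under its middle.
- tape: Loose roll of blue masking tape lying flat on the near part of the press bed, 90 mm across, 24 mm high, 90 g; origin at the centre of its underside. Bystander.
- ink_tin: Loose closed ink tin, 74 mm across, 62 mm high, standing on the table to the robot's left of the press; origin at the centre of its underside. Bystander.
- brayer: Loose hand ink roller (rubber roller 38 mm across and 90 mm long, wooden handle toward its -x, about 175 mm overall, 45 mm high) lying on the table to the robot's right of the press; origin on the table under the roller's middle. Bystander.

How it is judged (in metres and radians):
At the end, for the whole second after the job is handed in: Both rings at rest with the index line at the middle long mark within 5 degrees (joint 1.309 +- 0.087 rad), and tape roll, ink tin and ink roller within 15 mm of where they stood (value of joint lever_a between 1.222 and 1.396 rad and velocity of joint lever_a between -0.05 and 0.05 rad/s and value of joint lever_b between 1.222 and 1.396 rad and velocity of joint lever_b between -0.05 and 0.05 rad/s and distance of each of tape, ink_tin, brayer from where it was at the start of the episode below 0.015 m); the robot touches nothing.
It fails at once if lever A is gripped or forced (more than 35 N on it) (contact force between anything else and lever_a above 35 N).
It fails at once if lever B is gripped or forced (more than 35 N on it) (contact force between anything else and lever_b above 35 N).
It fails at once if the tape roll is lifted or knocked away (distance of tape from where it was at the start of the episode above 0.02 m).
It fails at once if the ink tin is lifted or knocked away (distance of ink_tin from where it was at the start of the episode above 0.02 m).
It fails at once if the ink roller is lifted or knocked away (distance of brayer from where it was at the start of the episode above 0.02 m).
It also fails if it takes over 50 s, if anything falls off the work surface, if the arm or the gripper's body presses on something with over 40 N, if the wrist force passes 120 N, or if a joint passes its speed limit or range.

ROBOT

A 6-joint arm with a two-finger parallel gripper is mounted at the origin on the work surface. World frame = base frame: x ahead of the robot, y to its left, z up, the work surface at z = 0. Lengths are in m, angles in degrees, forces in N, time in s.
With the tool pointing down it reaches from about 0.325 to 0.85 m from the base axis. Payload 15.5 kg.
Tool frame: the origin (TCP) lies midway between the tips of the shut fingers; the grasp point (between the pads) lies 19 mm behind it; y points along the fingers, x is the direction in which the jaws open and shut, and the axes are right-handed (so a half turn about y gives the same grasp; the last joint's range is limited). The gripper opens to 91 mm and grips with 3 to 60 N. Pads are 32 mm wide; open, the fingers measure 118 mm over their backs; the gripper's body (76 mm by 178 mm) begins 60 mm behind the grasp point.
Start: joints at [-5.472, 28.281, 77.091, -0, 74.628, -5.472], TCP at [0.625, 0, 0.214] pointing down, gripper open.
Joint ranges: [-166.48, 166.48], [-47.26, 123.95], [12.59, 153.08], [-70.14, 250.14], [6.76, 159.57], [-176.63, 176.63]. Speed limits (degrees/s): [108.29, 108.29, 147.25, 172.46, 172.46, 172.46].

INTERFACE

Orientations are given as a 3x3 rotation matrix whose columns are the frame's x, y, z axes.
In Python, from bench import ctrl gives the robot as it stands. The module is installed in compiled form; this text tells all that it offers. Calls block until the motion is done:
- ctrl.goto(position, orientation): joint-space move of the TCP to a pose.
- ctrl.move_l(position, vel=0.15, ori=None, contact_N=None): straight line of the TCP; ori=None keeps the orientation; vel is the mean speed in m/s. With contact_N (N) it stops when the force on the tool has changed by that much, and returns True; else False.
- ctrl.movej(angles): joint-space move.
- ctrl.command_gripper(opening): opening from 0.0 (shut) to 1.0 (fully open); the grip force is fixed at half the most; returns when the fingers have stopped.
- ctrl.sleep(seconds).
- ctrl.ik(position, orientation): joint angles nearest the present ones, or None.
- ctrl.read_camera(name): name is "scene" or "side" or "wrist"; returns the picture (420x560x3 uint8, blue, green, red); there is no depth.
- ctrl.camera_params(name): a dict with "fx", "fy", "cx", "cy" (pixels), "pose" (4x4, takes a point from camera to world coordinates); the wrist camera has in their place "T_tool_cam" (4x4, takes a point from camera to tool coordinates, whose origin is the TCP and whose axes are the tool frame's). Camera axes: x right, y up, looking along -z (the intrinsics and any distortion apply to the point x, -y, -z); pixel columns grow to the right and rows downward; lengths in m; the calibration is good to about 2 mm. A picture is of the moment at which its call begins: read the wrist's pose just before it. camera_params takes no time and is no camera call.
A pose or a line that the arm cannot do raises ctrl.MotionError and nothing moves.
- ctrl.sign_off(): hands the job in, once; it reports no verdict.
Readings, each from a call of its own:
- ctrl.current_t(): time.
- ctrl.current_q(): joint angles.
- ctrl.current_dq(): joint speeds.
- ctrl.current_effort(): joint torques, N m.
- ctrl.current_tool_pos(): TCP position.
- ctrl.current_eef_rot(): TCP orientation.
- ctrl.current_contact_force(): force on the tool from outside, world axes, zero at the start.
- ctrl.current_wrist_torque(): the same for the moment, N m.
- ctrl.current_grip_width(): opening from 0.0 (shut) to 1.0 (fully open).
Only numpy, scipy, OpenCV 4.12 (cv2) and the standard library are available. Lean on these libraries where they do the work, as an engineer would, in place of code of your own. Each camera call takes 0.05 s, during which the arm holds its last target. There are 200 camera calls.

## Working session

There is one attempt and no reset: what is moved stays moved. The work goes in short steps, each a Python script; the robot and the scene stay as the last script left them, time stands still between calls to the robot, and variables do not carry over. Pictures are saved under pics/ and viewed, about 8 in all and at most 12, crops included, and the job is handed in when it is done.

```bash
mkdir -p pics; ls; python3 - <<'E'
from bench import ctrl
import cv2, numpy as np
np.set_printoptions(precision=4,suppress=True)
for n in ("scene","side","wrist"):
    cv2.imwrite(f"pics/{n}0.png",ctrl.read_camera(n)); print(n,ctrl.camera_params(n))
print(ctrl.current_t(),ctrl.current_tool_pos(),ctrl.current_eef_rot())
a=cv2.imread("pics/scene0.png");b=cv2.imread("pics/wrist0.png")
E
```

```text
pics
scene {'fx': 393.42637459165826, 'fy': 393.42637459165826, 'cx': 273.7640270146358, 'cy': 209.1431911798241, 'pose': array([[-0.5404, -0.4746,  0.6948,  1.2926],
       [ 0.8414, -0.304 ,  0.4468,  0.4379],
       [-0.0009,  0.826 ,  0.5636,  0.736 ],
       [ 0.    ,  0.    ,  0.    ,  1.    ]])}
side {'fx': 449.04627902361875, 'fy': 449.04627902361875, 'cx': 276.6716739486524, 'cy': 207.5112235379089, 'pose': array([[ 0.8009,  0.4378, -0.4086,  0.0791],
       [-0.5989,  0.5822, -0.5499, -0.6845],
       [-0.0029,  0.6851,  0.7284,  1.0469],
       [ 0.    ,  0.    ,  0.    ,  1.    ]])}
wrist {'fx': 336.27629403329763, 'fy': 336.27629403329763, 'cx': 274.745229872135, 'cy': 207.26791907803056, 'T_tool_cam': array([[ 1.    , -0.0005,  0.0006,  0.0004],
       [ 0.0007,  0.2453, -0.9695, -0.1704],
       [ 0.0004,  0.9695,  0.2453,  0.0698],
       [ 0.    ,  0.    ,  0.    ,  1.    ]])}
0.15 [0.6247 0.     0.2135] [[ 1.     -0.0009 -0.    ]
 [ 0.      0.0001  1.    ]
 [-0.0009 -1.      0.0001]]
```

View pics/scene0.png

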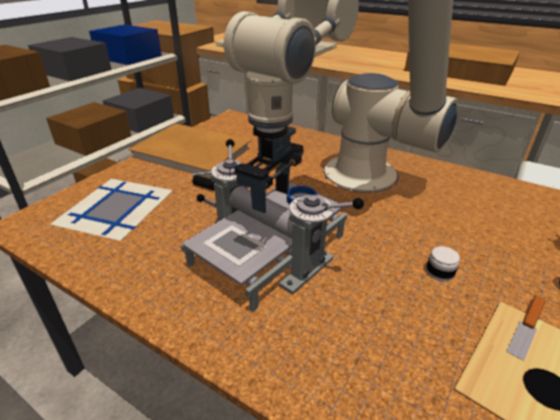

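View pics/side0.png

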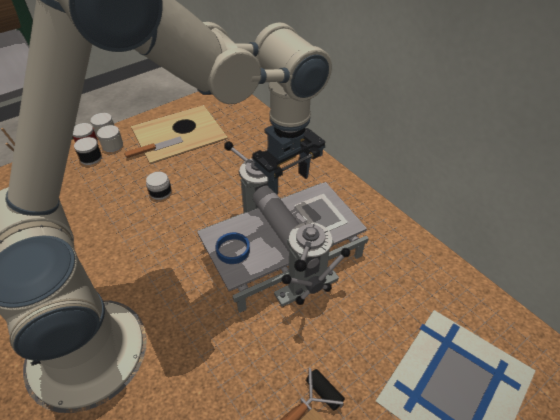

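The scene view shows two heads: left plate about (312,207) with ball (358,203), right plate about (228,172) with ball (230,143). In the side view the left head has plate (256,170) and ball (228,146), and the right head has plate (311,237) and ball about (301,265). The tape, tin and roller are clear of the heads.

```bash
cat > h.py <<'E'
from bench import ctrl
import cv2, numpy as np
np.set_printoptions(precision=4,suppress=True)
def cam(n):
    p=ctrl.camera_params(n)
    if n=="wrist":
        T=np.eye(4);T[:3,:3]=ctrl.current_eef_rot();T[:3,3]=ctrl.current_tool_pos();P=T@p["T_tool_cam"]
    else: P=p["pose"]
    return p,P
def ray(c,uv,z):
    p,P=c; d=P[:3,:3]@np.array([(uv[0]-p["cx"])/p["fx"],-(uv[1]-p["cy"])/p["fy"],-1]); o=P[:3,3]
    return o+d*(z-o[2])/d[2]
def proj(c,X):
    p,P=c; v=P[:3,:3].T@(np.asarray(X)-P[:3,3]); return np.array([p["cx"]+p["fx"]*v[0]/-v[2],p["cy"]-p["fy"]*v[1]/-v[2]])
E
python3 - <<'E'
from h import *
for n,L in (("scene",[(312,207),(358,203),(228,172),(230,143)]),("side",[(256,170),(228,146),(311,237),(301,265)])):
    c=cam(n)
    for uv,z in zip(L,(.211,.242)*2): print(n,uv,ray(c,uv,z))
a=cv2.imread("pics/scene0.png")[120:240,180:380];b=cv2.imread("pics/side0.png")[130:310,200:400]
f=lambda i,k:cv2.resize(i,None,fx=k,fy=k,interpolation=cv2.INTER_CUBIC)
a=f(a,2);b=f(b,2)
h=max(a.shape[0],b.shape[0]);a=cv2.copyMakeBorder(a,0,h-a.shape[0],0,0,0)
cv2.imwrite("pics/c1.png",np.hstack([a,b]))
E
```

```text
scene (312, 207) [0.5886 0.0936 0.211 ]
scene (358, 203) [0.5592 0.1945 0.242 ]
scene (228, 172) [ 0.5609 -0.1821  0.211 ]
scene (230, 143) [ 0.4614 -0.2503  0.242 ]
side (256, 170) [0.5877 0.0955 0.211 ]
side (228, 146) [0.5635 0.197  0.242 ]
side (311, 237) [ 0.5556 -0.1811  0.211 ]
side (301, 265) [ 0.4695 -0.2477  0.242 ]
```

View pics/c1.png

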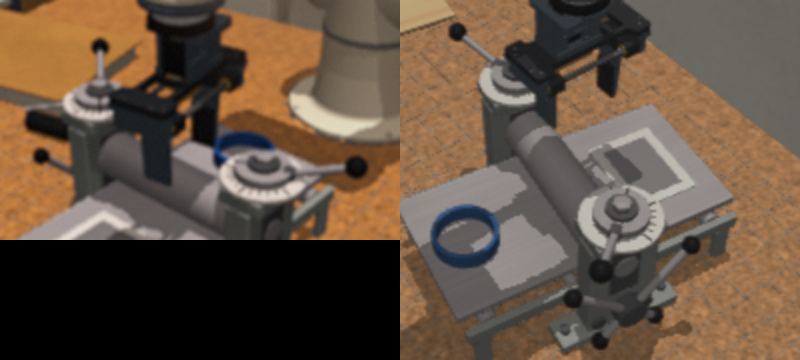

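View pics/wrist0.png

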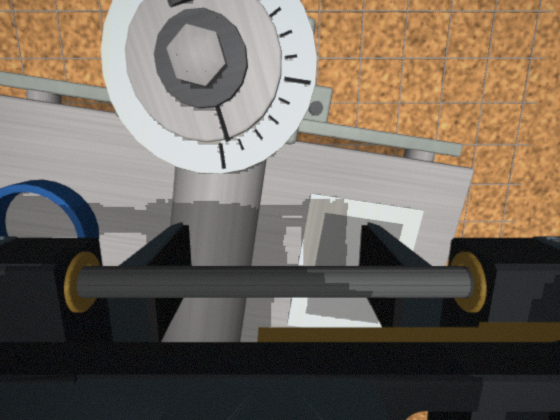

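The crop confirms the two levers. In the wrist view the left head is B, with screw centre about (197,55), middle long mark (286–310, 79–82) and index line near the last mark, at (218,107)–(227,138). I'll measure head B from this view and get a look at head A with the fingers shut.

```bash
cat >> h.py <<'E'
def R(deg):
    a=np.radians(deg);c,s=np.cos(a),np.sin(a); return np.array([[c,0,-s],[s,0,c],[0,-1,0]])
E
python3 - <<'E'
from h import *
c=cam("wrist")
for uv,z in (((197,55),.241),((286,79),.211),((310,82),.211),((218,107),.224),((227,138),.224)): print(uv,ray(c,uv,z))
ctrl.command_gripper(0.0)
ctrl.goto([.56,-.10,.30],R(-6.2))  # clear height
ctrl.move_l([.558,-.245,.30],vel=.2)
c=cam("wrist"); cv2.imwrite("pics/wa.png",ctrl.read_camera("wrist")); print(ctrl.current_t(),ctrl.current_tool_pos())
print(proj(c,[.558,-.1815,.211]),proj(c,[.558,-.1815,.241]))
E
```

```text
(197, 55) [0.5945 0.0955 0.241 ]
(286, 79) [0.6305 0.0901 0.211 ]
(310, 82) [0.6421 0.0887 0.211 ]
(218, 107) [0.5992 0.0766 0.224 ]
(227, 138) [0.6028 0.0627 0.224 ]
3.0833 [ 0.5581 -0.2437  0.2999]
[265.6082 133.0577] [264.3659 134.4414]
```

View pics/wa.png

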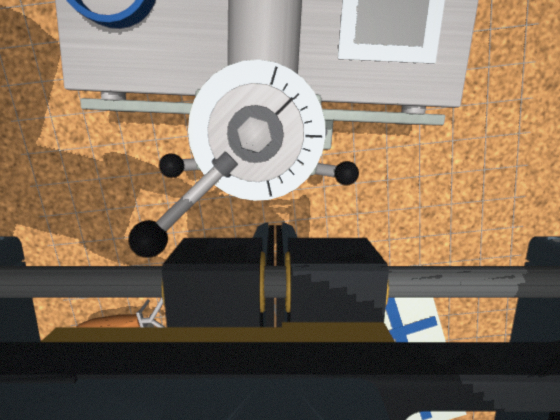

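Head A: plate centre about (257,130), screw centre (254,130), long marks at (275,74), (313,135) and (268,188), index line (279,110)–(293,97), ball (148,238). The press bed is level in this view, so the yaw of about -6° is right.

```bash
python3 - <<'E'
from h import *
c=cam("wrist")
im=cv2.imread("pics/wa.png"); hsv=cv2.cvtColor(im,cv2.COLOR_BGR2HSV)
m=((hsv[...,1]<40)&(hsv[...,2]>200)).astype(np.uint8);m[:55]=0;m[205:]=0;m[:,:180]=0;m[:,335:]=0
n,lab,st,_=cv2.connectedComponentsWithStats(m);k=1+np.argmax(st[1:,4])
pts=np.argwhere(lab==k)[:,::-1].astype(np.float32);e=cv2.fitEllipse(cv2.convexHull(pts));print("plate",e)
ax=ray(c,e[0],.211);print("axis from plate",ax,"screw",ray(c,(254,130),.241),"diam",e[1][0]*(c[1][2,3]-.211)/c[0]["fx"])
ang=lambda p,q:np.degrees(np.arctan2(*(p-q)[1::-1]))
b=ray(c,(148,238),.242);print("ball",b,np.linalg.norm((b-ax)[:2]),ang(b,ax))
for uv in((275,74),(313,135),(268,188)): p=ray(c,uv,.211);print("mark",p,np.linalg.norm((p-ax)[:2]),ang(p,ax))
p=ray(c,(293,97),.224);print("index",ang(p,ax)+180)
bx=np.array([.630,.0903]);print(ctrl.ik([.607,.18,.22],R(-75)),ctrl.ik([.45,-.25,.22],R(36)))
E
```

```text
plate ((258.5322265625, 128.2806854248047), (141.20404052734375, 143.22877502441406), 51.63371276855469)
axis from plate [ 0.5532 -0.1773  0.211 ] screw [ 0.5515 -0.1777  0.241 ] diam 0.10886789456679631
ball [ 0.4668 -0.2446  0.242 ] 0.10943399102030509 -142.06921737661196
mark [ 0.5695 -0.1406  0.211 ] 0.04015120167191041 65.9699087844901
mark [ 0.5934 -0.1866  0.211 ] 0.04131814011752167 -12.965594299381003
mark [ 0.5551 -0.2233  0.211 ] 0.046095745109613305 -87.51962501916476
index 214.63117447562254
[11.1156 28.6403 75.4138 -0.     75.946  86.1156] [-35.7031  19.0572  91.9796  -0.      68.9632 -71.7031]
```

```bash
cat >> h.py <<'E'
AX={"A":np.array([.5515,-.1795]),"B":np.array([.5945,.0957])}; SG={"A":1,"B":-1}; YAW=-9.2
def pose(h,phi,z,d=.021,r=.078):
    a=np.radians(phi);u=np.array([np.cos(a),np.sin(a)]);t=np.array([-u[1],u[0]])
    return np.r_[AX[h]+r*u+SG[h]*d*t,z],R(phi-180)
def sweep(h,phi0,phi1,vel=.06,step=6):
    n=int(np.ceil(abs(phi1-phi0)/step))
    for f in np.linspace(phi0,phi1,n+1)[1:]:
        p,o=pose(h,f,.217)
        if ctrl.move_l(p,vel=vel,ori=o,contact_N=18): print("CONTACT at",f,ctrl.current_contact_force());return False
    print("end",phi1,ctrl.current_contact_force(),ctrl.current_t());return True
def enter(h,phi):
    p,o=pose(h,phi,.30); ctrl.goto(p,o)
    p[2]=.217; return not ctrl.move_l(p,vel=.12,contact_N=6)
def leave(h,phi):
    p,o=pose(h,phi,.217,d=.026);ctrl.move_l(p,vel=.05,ori=o);p[2]=.30;ctrl.move_l(p,vel=.2)
def look(h,name):
    ctrl.goto(np.r_[AX[h]+[.006,-.065],.30],R(-6.2)); c=cam("wrist"); im=ctrl.read_camera("wrist"); cv2.imwrite(f"pics/{name}.png",im)
    print(name,ctrl.current_t(),[float(x) for x in ctrl.current_tool_pos()]); return c,im
E
python3 - <<'E'
from h import *
if enter("A",217.3+16):
    if sweep("A",233.3,178.5): leave("A",178.5); look("A","wa2")
else: print("blocked",ctrl.current_contact_force())
E
```

```text
end 178.5 [ 0.7265 -0.6477 -0.6152] 7.725
wa2 9.0583 [0.5567242964930132, -0.2440707495193162, 0.29865071726949305]
```

```bash
python3 - <<'E'
from h import *
if enter("B",106-18):
    if sweep("B",88,163): leave("B",163); look("B","wb2")
else: print("blocked",ctrl.current_contact_force())
a=cv2.imread("pics/wa2.png")[40:230,110:360];b=cv2.imread("pics/wb2.png")[40:230,110:360]
cv2.imwrite("pics/c2.png",cv2.resize(np.hstack([a,b]),None,fx=1.6,fy=1.6,interpolation=cv2.INTER_CUBIC))
E
```

```text
end 163 [-0.9425  0.3032 -0.2882] 15.55
wb2 17.0167 [0.5998744156096419, 0.031004823565573082, 0.2990283455583938]
```

View pics/c2.png

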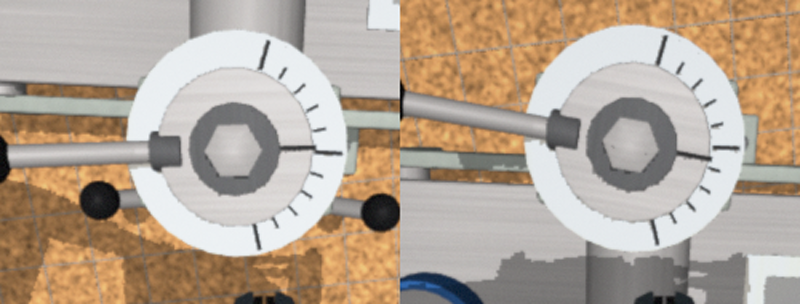

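Composite of both heads after the first push. A: index line ends (314,149), middle mark (316–342,151–154), so it is a few degrees short. B: index line (677,152)–(711,158), middle mark (712–740,148), so it is about 8° short. I'll compute both exactly.

```bash
cat >> h.py <<'E'
def camat(pos,deg=-6.2):
    p=ctrl.camera_params("wrist");T=np.eye(4);T[:3,:3]=R(deg);T[:3,3]=pos;return p,T@p["T_tool_cam"]
def measure(c,marks,idx,rod):
    f,m,l=[ray(c,q,.211)[:2] for q in marks]
    v=f-l; yaw=np.degrees(np.arctan2(-v[0],v[1])); x=np.array([np.cos(np.radians(yaw)),np.sin(np.radians(yaw))])
    ax=((f+l)/2-.011*x+m-.0425*x)/2
    A=lambda d:np.degrees(np.arctan2(d[1],d[0]))
    i=A(ray(c,idx,.224)[:2]-ax); r0=ray(c,rod[0],.211+rod[0][2])[:2];r1=ray(c,rod[1],.211+rod[1][2])[:2]
    print("axis",ax,"yaw",yaw,"mid",A(m-ax),"len",np.linalg.norm(v),"index",i,"lever-180 (rod)",A(r0-r1))
E
python3 - <<'E'
from h import *
F=lambda x,y,*z:((x%1000)/1.6+110,y/1.6+40,*z)
measure(camat([.55672,-.24407,.29865]),[F(265,54),F(329,152.5),F(257,237)],F(314,149),[F(155,151,.013),F(10,157,.029)])
G=lambda x,y,*z:F(x-400,y,*z)
measure(camat([.59987,.0310,.29903]),[G(661,50),G(727,148),G(655,232)],G(711,158),[G(556,128,.013),G(410,101,.028)])
E
```

```text
axis [ 0.5516 -0.1809] yaw -8.811153568539565 mid -8.831298778871737 len 0.0837313120496999 index -6.134573731822464 lever-180 (rod) -4.284829431670567
axis [0.5938 0.0961] yaw -8.263011559740828 mid -8.488985117355465 len 0.0830290306733038 index -15.619358740288762 lever-180 (rod) -16.84121636541987
```

```bash
python3 - <<'E'
from h import *
for h,s,e in (("B",163-8,170.6),("A",178.5+8,175.1)):
    if enter(h,s) and sweep(h,s,e): leave(h,e); look(h,"w%s3"%h.lower())
    else: print("blocked",h);break
a=cv2.imread("pics/wa3.png")[40:230,110:360];b=cv2.imread("pics/wb3.png")[40:230,110:360]
cv2.imwrite("pics/c3.png",cv2.resize(np.hstack([a,b]),None,fx=1.6,fy=1.6,interpolation=cv2.INTER_CUBIC))
cv2.imwrite("pics/side3.png",ctrl.read_camera("side"))
d=cv2.absdiff(cv2.imread("pics/side3.png"),cv2.imread("pics/side0.png")).max(2)
print("tape/tin/roller side diff",[float(d[y0:y1,x0:x1].mean()) for x0,x1,y0,y1 in((213,252,230,265),(143,174,170,200),(285,345,368,415))])
E
```

```text
end 170.6 [0.2363 0.2357 0.3808] 19.2833
wb3 20.7333 [0.5999170423189842, 0.03082371525381887, 0.29897826173625036]
end 175.1 [ 0.0672 -1.024   0.5559] 23.1917
wa3 24.5333 [0.5567344790130547, -0.24409082351802538, 0.29868222496636265]
tape/tin/roller side diff [21.13186813186813, 4.394623655913978, 12.809219858156029]
```

View pics/c3.png

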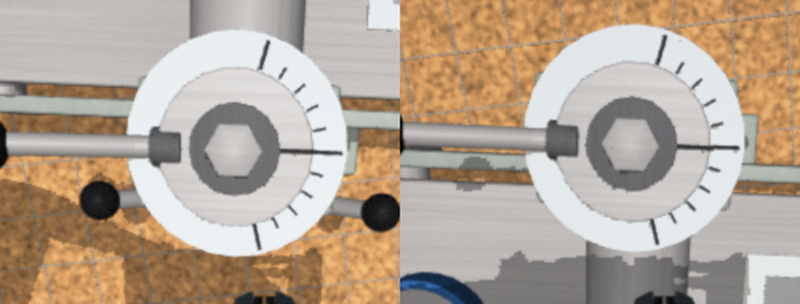

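Both index lines now run straight into the middle long marks: A at (280–342,151–153), B at (678–740,147). The tape and roller areas differ from the first side picture, so I'll check whether that is shadow or movement.

View pics/side3.png

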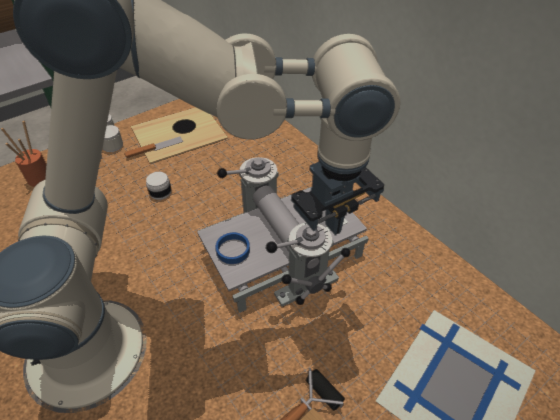

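```bash
python3 - <<'E'
from h import *
for n in("side0","side3"):
    h=cv2.cvtColor(cv2.imread(f"pics/{n}.png"),cv2.COLOR_BGR2HSV)[220:275,205:260]
    m=(h[...,0]>100)&(h[...,0]<130)&(h[...,1]>120);y,x=np.nonzero(m);print(n,x.min(),x.max(),y.min(),y.max(),m.sum())
E
```

```text
side0 12 43 13 42 371
side3 11 43 13 42 382
```

The tape (233,247), tin (158,185) and roller (320,390) are where they were, so only shadows changed. Both levers point toward the robot and the gripper is clear of everything.

```bash
python3 - <<'E'
from h import *
print(ctrl.current_contact_force(),ctrl.current_t()); print(ctrl.sign_off())
E
```

```text
[ 0.2883  0.5652 -0.6279] 24.5833
the job is handed in; nothing more can be done
None
```

I pushed both ball levers round with the shut fingers, without gripping them, and handed the job in at 24.6 s. Each lever took one long push that stopped a few degrees short, then a small correction after a look with the wrist camera.

- **Index lines:** the last wrist pictures show both lines running straight into the middle long marks. I judged this by eye, to about 1–2° against the 5° allowed. I did not re-measure the angles by ray casting after the correction. After the first push, that measurement by index line and by rod disagreed by 1–2°.
- **Forces:** the 18 N contact guard never triggered during the pushes. The force read about 1 N or less at the end of each push, and the gripper was clear of everything at the end.
- **Bystanders:** the tape's outline in the side view is unchanged to within 1 pixel. The tin and ink roller look unmoved by eye. The raw image differences around the tape and roller were not zero; I put these down to the arm's shadow.

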